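Draw a two-tier stirring paddle out through the slotted splash guard and hang it to drip

TASK

Take the stirring paddle out of the mixing pot through the slot in its splash guard, which stays on: lift it gently, turn it until the upper blade finds the slot, draw that blade through, then turn it so that the lower blade, which stands square to the upper one, follows. Hang the paddle by its white disc in the open fork of the drip stand, well into the notch, and let go. Do not shift or lift the pot, and do not disturb the wash bottle, the sample cup or the timer.

Things in the scene. Friction and masses are not known exactly. Their poses are not given: they have to be found in the camera images.
- paddle_grip (a point): Middle of the paddle's black ribbed hand grip: round, 25 mm in diameter, 56 mm tall, at the top of an upright steel shaft of 10 mm diameter. z points up along the shaft; x points to a brass thumbscrew that sticks out 26 mm from the axis, 12 mm above the white disc's underside (56 mm below this point). The whole paddle weighs about 250 g.
- paddle: The stirring paddle; origin at the centre of the underside of its white disc (46 mm in diameter, 4.5 mm thick), on the shaft axis, 68 mm below the grip's middle; axes as paddle_grip. At the start the disc rests on the guard over the slot and the paddle hangs upright. A white sleeve (13 mm in diameter, 28 to 92 mm below the disc) carries both blades and is clamped tight on the shaft.
- paddle_upper (a point): Axis point at mid-height of the upper blade, 41 mm below the disc's underside. The blade: flat, 70 mm long (35 mm to either side of the axis), 5 mm thick, 18 mm tall. The sleeve has crept round on the shaft, so the blade lies along the frame's x axis only to within 0.6 rad either way; the true angle cannot be seen inside the pot. Axes as paddle_grip, not the blade's.
- paddle_lower (a point): Axis point at mid-height of the lower blade, 81 mm below the disc's underside. The same size as the upper blade and on the same sleeve, exactly square (90 degrees) to it. Axes as paddle_grip, not the blade's.
- pot: Round stainless mixing pot, 120 mm in diameter, with two side handles (to 90 mm from its axis along its y) and a heavy rubber foot; about 3 kg, loose on the worktop. Origin at the centre of its underside, z up.
- pot_slot (a point): Centre of the slot in the metal splash guard screwed on the pot, at its top face, 108 mm above the worktop. The slot runs along this frame's x: 84 mm long, 18 mm wide, through the guard's 4 mm. Four black screw heads stand 10 mm above the guard, 55 mm from the centre, at 45 degrees to the axes. The paddle's shaft stands in the middle of the slot.
- fork_seat (a point): Place of the shaft axis at the inner end of the fixed drip stand's notch, at the top of the fork, 112 mm above the worktop. The fork is a level plate 5 mm thick; the notch, 18 mm wide, opens towards this frame's -x; its two 20 mm wide prongs end 53 mm in front. The upright is 57 mm behind (+x). Below is a tray with a 12 mm rim, 70 mm in front to 80 mm behind, 60 mm to the sides.
- wash_bottle: White wash bottle with blue and orange top, 72 mm in diameter, 213 mm tall, a bystander. Origin at the centre of its underside.
- sample_cup: White sample cup with red lid, 56 mm in diameter, 60 mm tall, a bystander. Origin at the centre of its underside.
- timer: Small white bench timer, 34 x 62 x 40 mm, a bystander. Origin at the centre of its underside.
Not all that is in view belongs to the job. Leave any green look-alike of the paddle alone.

How it is judged:
On the way, in this order (a step that is already met when the one before it is completed fails the run):
1. the upper blade is drawn up through the guard's slot while the lower blade is still below (z of paddle_upper in the frame of pot_slot above 0.01 m and z of paddle_lower in the frame of pot_slot below -0.005 m and horizontal distance between paddle_upper and pot_slot below 0.03 m), for 0.1 s.
2. the lower blade too is drawn up clear of the guard, still above the pot (z of paddle_lower in the frame of pot_slot above 0.01 m and horizontal distance between paddle_lower and pot_slot below 0.04 m).
At the end, for the whole second after the job is handed in: The paddle hangs at rest and upright (within 7 degrees) with its white disc flat on the fork (within 4 mm) and its shaft in the notch, no more than 20 mm short of the inner end; the pot stands upright within 30 mm of where it was (x of paddle in the frame of fork_seat between -0.02 and 0.01 m and y of paddle in the frame of fork_seat between -0.01 and 0.01 m and z of paddle in the frame of fork_seat between -0.004 and 0.004 m and angle between paddle's own z axis and vertical below 0.12 rad and linear speed of paddle below 0.03 m/s and distance of pot from where it was at the start of the episode below 0.03 m and angle between pot's own z axis and vertical below 0.1 rad); the robot touches nothing.
It fails at once if the pot is lifted, shifted by more than 30 mm or tipped (distance of pot from where it was at the start of the episode above 0.03 m or angle between pot's own z axis and vertical above 0.15 rad or height (world z) of pot above 0.012 m).
It fails at once if a bystander is shifted by more than 50 mm or knocked over (distance of any of wash_bottle, sample_cup, timer from where it was at the start of the episode above 0.05 m or angle between any of wash_bottle, sample_cup, timer's own z axis and vertical above 0.6 rad).
It also fails if it takes over 70 s, if anything falls off the work surface, if the arm or the gripper's body presses on something with over 40 N, if the wrist force passes 120 N, or if a joint passes its speed limit or range.

ROBOT

A 6-joint arm with a two-finger parallel gripper is mounted at the origin on a cart in front of the work surface, level with it; the furniture and walls round the work are solid. World frame = base frame: x ahead of the robot, y to its left, z up, the work surface at z = 0. Lengths are in m, angles in rad, forces in N, time in s.
With the tool pointing down it reaches from about 0.35 to 0.95 m from the base axis. Payload 17.4 kg.
Tool frame: the origin (TCP) lies midway between the tips of the shut fingers; the grasp point (between the pads) lies 19 mm behind it; z points along the fingers, y is the direction in which the jaws open and shut (so a half turn about z gives the same grasp; the last joint's range is limited). The gripper opens to 93 mm and grips with 3 to 60 N. Pads are 15 mm wide; open, the fingers measure 128 mm over their backs; the gripper's body (75 mm by 188 mm) begins 65 mm behind the grasp point.
Start: joints at [1.256, 0.116, 1.442, -0, 1.584, -0.038], TCP at [0.184, 0.649, 0.219] pointing down, gripper open.
Joint ranges: [-2.83, 2.83], [-0.83, 2.19], [0.07, 2.5], [-1.14, 4.28], [0.01, 3], [-2.97, 2.97]. Speed limits (rad/s): [1.89, 1.89, 2.22, 3.14, 3.14, 3.14].

INTERFACE

Orientations are given as a unit quaternion [x, y, z, w].
In Python, from workcell import robot gives the robot as it stands.
- The arm moves only by the tool step_arm, never from a script. Its argument "series" is one flat list of numbers, 6 for each row, row after row: the shift along the tool's x, y, z as a fraction of full scale, then the turn, a rotation vector about the tool's x, y, z as a fraction of full scale. In form: [tx, ty, tz, ax, ay, az, tx, ty, tz, ax, ay, az, ...]. A call has 1 to 12 rows; each row is the pose to reach, as a shift and turn from the pose commanded when the call began, along the tool's axes at that moment; what a row does not reach only later rows make up. Full scale, the value 1, is 30 cm for a shift and 0.5 rad for a turn. A row lasts 1/8 s, in which the tool goes at most 62.5 mm and 10.7 degrees, less where a joint would pass 70% of its speed; a pose out of reach is approached as far as the arm can. A call with a number of a shift or a turn outside -1 to 1 is refused whole. A call with a gripper value outside its range is refused whole. "jaw" is the gripper's target within -1 to 1 (fully open at 1, half-way at 0, shut at -1), set as the call begins (left out, the last holds). The fingers move at their own pace and stop on an object; "grip_force" is the grip in N (left out, the last holds). Time passes only in rows, so rows that repeat a pose let the fingers close. It gives the time, the measured TCP pose, the force and the opening at its end, in the units of the state.
- robot.observe(): the state, without advancing time (a new reading comes with each control period).
- robot.get_image(name): name is "side" or "top" or "wrist"; returns a dict with "frame" (384x512x3 uint8, red, green, blue), "intrinsics" (3x3 intrinsics, pixels), "extrinsics" (4x4, takes a point from camera to world coordinates); the wrist camera has in their place "tool_from_camera" (4x4, takes a point from camera to tool coordinates, whose origin is the TCP and whose axes are the flange's). Camera axes: x right, y down, z forward; pixel columns grow to the right and rows downward; lengths in m; the calibration is good to about 2 mm. A picture is of the moment at which its call begins: read the wrist's pose just before it. There is no depth.
- robot.close_job(): hands the job in, once; it reports no verdict.
The state is a dict: "time_s": time; "qpos": joint angles; "joint_vel": joint speeds; "tau": joint torques, N m; "tcp_pos": TCP position; "eef_rot": TCP orientation; "wrist_force": force on the tool from outside, world axes, zero at the start; "moment": the same for the moment, N m; "grip_width": finger opening in m.
Only numpy, scipy, OpenCV 4.12 (cv2) and the standard library are available. Lean on these libraries where they do the work, as an engineer would, in place of code of your own. Each camera call takes 0.05 s, during which the arm holds its last target.

## Working session

There is one attempt and no reset: what is moved stays moved. The work goes in short steps, Python scripts to look and compute and a tool call to move; the robot and the scene stay as the last step left them, time stands still between calls to the robot, and variables do not carry over. Pictures are saved under pics/ and viewed, and the job is handed in when it is done.

Besides the shell and the picture viewer there is one more tool, called as name(argument=value, ...) on one line, values as JSON. step_arm: Moves the arm, as the interface text tells. Its arguments: {"type":"object","properties":{"series":{"type":"array"},"jaw":{"type":"number"},"grip_force":{"type":"number"}},"required":["series"]}

```bash
mkdir -p pics; ls; cat > h.py <<'E'
import numpy as np, cv2, json
from workcell import robot
from scipy.spatial.transform import Rotation as R
def shot(n,tag):
    s=robot.observe(); d=robot.get_image(n)
    cv2.imwrite(f'pics/{tag}.png',cv2.cvtColor(d['frame'],cv2.COLOR_RGB2BGR))
    K=np.array(d['intrinsics'])
    if n=='wrist':
        T=np.eye(4);T[:3,:3]=R.from_quat(s['eef_rot']).as_matrix();T[:3,3]=s['tcp_pos']
        E=T@np.array(d['tool_from_camera'])
    else: E=np.array(d['extrinsics'])
    np.savez(f'pics/{tag}.npz',K=K,E=E,f=d['frame'])
    return d['frame'],K,E
def load(tag):
    z=np.load(f'pics/{tag}.npz'); return z['f'],z['K'],z['E']
def ray(K,E,u,v):
    d=E[:3,:3]@np.linalg.inv(K)@np.array([u,v,1.]); return E[:3,3],d
def onz(K,E,u,v,z):
    o,d=ray(K,E,u,v); return o+d*(z-o[2])/d[2]
def proj(K,E,p):
    c=np.linalg.inv(E)@np.append(p,1); q=K@c[:3]; return q[:2]/q[2]
def big(src,dst,x0,y0,x1,y1,s):
    f=cv2.imread(f'pics/{src}.png')[y0:y1,x0:x1]; cv2.imwrite(f'pics/{dst}.png',cv2.resize(f,None,fx=s,fy=s,interpolation=cv2.INTER_CUBIC))
def st():
    s=robot.observe()
    print({k:np.round(s[k],4).tolist() for k in s})
E
python3 - <<'E'
from h import *
st()
for n in('side','top','wrist'): 
    f,K,E=shot(n,n+'0'); print(n,K.round(1).tolist(),E.round(3).tolist())
E
```

```text
pics
{'time_s': 0.0, 'qpos': [1.2562, 0.1164, 1.4423, -0.0, 1.584, -0.0378], 'joint_vel': [0.0, -0.0008, -0.0019, -0.0009, -0.0002, -0.0011], 'tau': [0.0014, -72.129, -62.2584, 0.078, 0.0243, -0.0001], 'tcp_pos': [0.1844, 0.6491, 0.2179], 'eef_rot': [0.138, 0.9904, -0.0006, -0.0001], 'wrist_force': [-0.4409, -0.2589, -0.7813], 'moment': [-0.0216, 0.0111, 0.0142], 'grip_width': 0.0929}
side [[351.3, 0.0, 257.0], [0.0, 351.3, 185.4], [0.0, 0.0, 1.0]] [[-0.998, 0.046, -0.046, 0.611], [0.065, 0.601, -0.796, 0.776], [-0.009, -0.798, -0.603, 0.685], [0.0, 0.0, 0.0, 1.0]]
top [[363.9, 0.0, 252.4], [0.0, 363.9, 195.1], [0.0, 0.0, 1.0]] [[0.028, -0.99, 0.141, 0.435], [-1.0, -0.026, 0.01, 0.067], [-0.006, -0.141, -0.99, 1.009], [0.0, 0.0, 0.0, 1.0]]
wrist [[300.5, 0.0, 250.5], [0.0, 300.5, 192.4], [0.0, 0.0, 1.0]] [[0.272, 0.924, 0.267, 0.112], [0.962, -0.261, -0.077, 0.67], [-0.001, 0.278, -0.96, 0.383], [0.0, 0.0, 0.0, 1.0]]
```

View pics/side0.png

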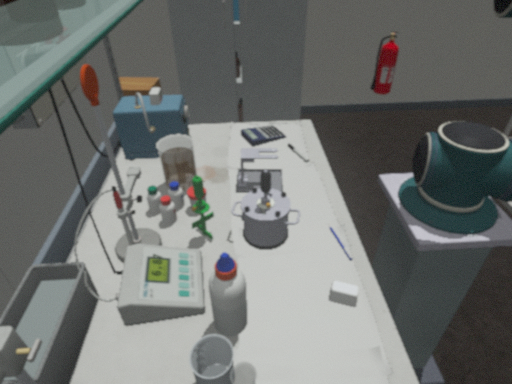

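View pics/top0.png

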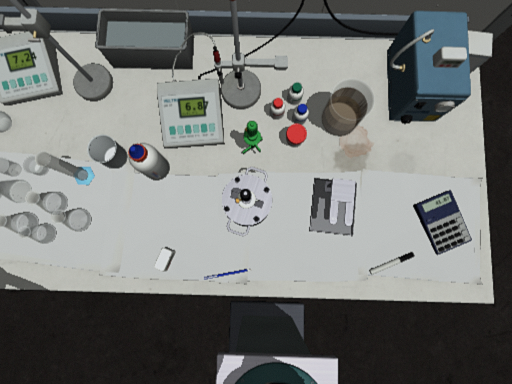

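View pics/wrist0.png

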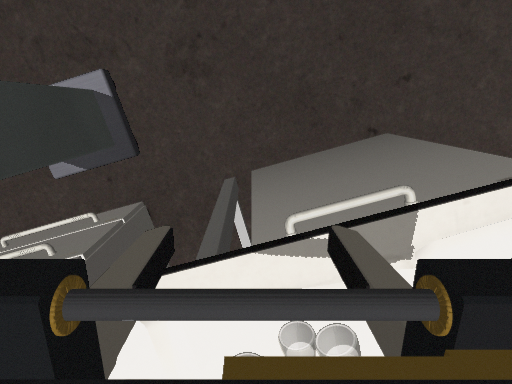

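The top view shows the pot around (246,196), the drip stand around (332,206), the wash bottle at (145,160), the cup (red lid) at (296,134), the timer at (165,258) and the green look-alike at (252,138). I'll enlarge these.

```bash
python3 - <<'E'
from h import *
big('top0','t0a',205,120,365,250,5)
big('side0','s0a',180,140,310,250,6)
E
```

```text
(no output)
```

View pics/t0a.png

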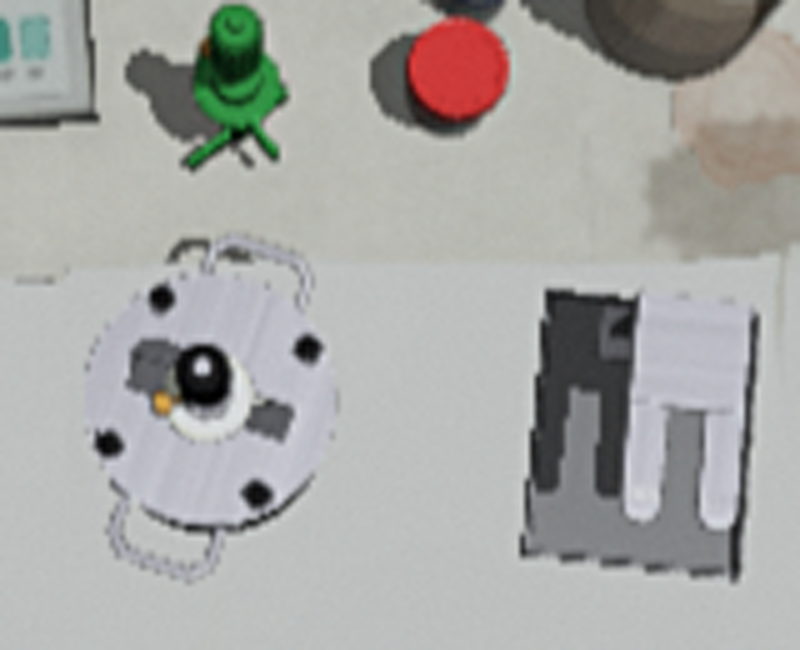

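View pics/s0a.png

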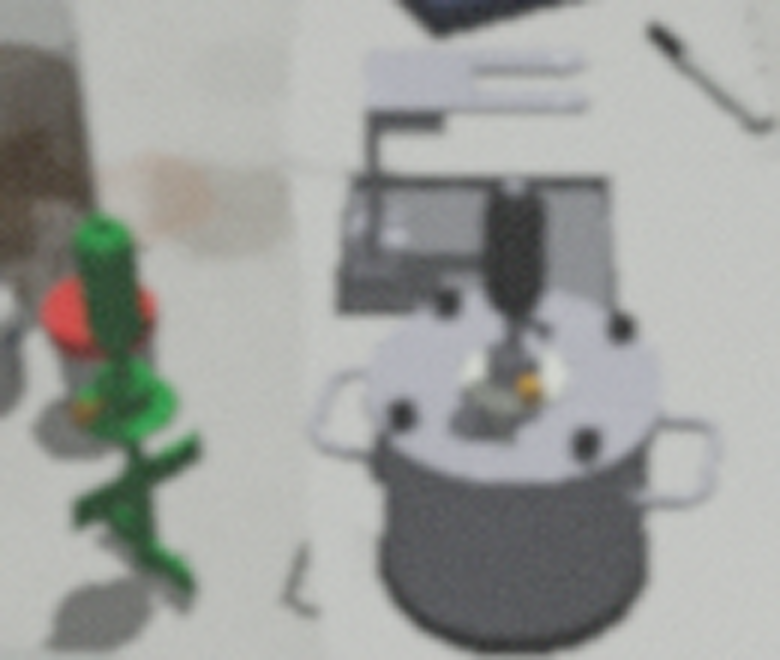

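```bash
python3 - <<'E'
from h import *
f,K,E=load('top0')
def t(u,v,z): return onz(K,E,205+(u)/5-.4,120+(v)/5-.4,z)
sc=[t(*p,.118) for p in[(162,298),(308,348),(258,493),(108,443)]]
c=np.mean(sc,0); print('center',c.round(4)); 
for s in sc: print((s-c).round(4), np.linalg.norm((s-c)[:2]).round(4))
x=(sc[1]+sc[2]-sc[0]-sc[3]); print('slot ang',np.arctan2(x[1],x[0]))
print('ball top grip',t(203,376,.204), 'disc',t(210,392,.1125))
th=t(162,403,.12); print('thumb',th, np.arctan2(*(th-c)[[1,0]]))
# disc mask white
cy=t
print('fork tips',t(641,521,.112),t(719,528,.112),'outer L',t(625,500,.112),t(661,500,.112),t(703,505,.112),t(737,505,.112),'root',t(664,403,.112),t(705,408,.112),'back',t(640,295,.112),t(752,303,.112))
print('tray',[t(*p,.012).round(3) for p in[(522,553),(738,578),(757,312),(546,290)]])
print('bottle',onz(K,E,138,152,.213),'cup',onz(K,E,296,134,.06),'timer',onz(K,E,165,258,.04),'green',onz(K,E,252,130,.15))
Rm=R.from_quat([0.138,0.9904,-0.0006,-0.0001]).as_matrix();print(Rm.round(3))
d=np.load('pics/wrist0.npz');s=robot.observe()
T=np.eye(4);T[:3,:3]=R.from_quat(s['eef_rot']).as_matrix();T[:3,3]=s['tcp_pos']
print((np.linalg.inv(T)@d['E']).round(3))
E
```

```text
center [0.5525 0.0908 0.118 ]
[0.0481 0.0248 0.    ] 0.0541
[ 0.0248 -0.0483  0.    ] 0.0543
[-0.0478 -0.0255  0.    ] 0.0541
[-0.0251  0.049   0.    ] 0.055
slot ang -1.8721540986507825
ball top grip [0.54970863 0.0914586  0.204     ] disc [0.55479808 0.09051496 0.1125    ]
thumb [0.54770159 0.11378973 0.12      ] 1.7783112978206683
fork tips [ 0.49657709 -0.12319556  0.112     ] [ 0.49418113 -0.16142675  0.112     ] outer L [ 0.50669652 -0.11536712  0.112     ] [ 0.50717631 -0.13306062  0.112     ] [ 0.50527294 -0.15367702  0.112     ] [ 0.50572595 -0.17037201  0.112     ] root [ 0.55538062 -0.13478762  0.112     ] [ 0.55342366 -0.1550638   0.112     ] back [ 0.60955447 -0.12308869  0.112     ] [ 0.60696193 -0.17895146  0.112     ]
tray [array([ 0.484, -0.08 ,  0.012]), array([ 0.474, -0.197,  0.012]), array([ 0.621, -0.209,  0.012]), array([ 0.63 , -0.092,  0.012])]
bottle [0.63927574 0.33540746 0.213     ] cup [ 0.7393453  -0.03604685  0.06      ] timer [0.39971073 0.30208753 0.04      ] green [0.71786285 0.08133332 0.15      ]
[[-0.962  0.273 -0.   ]
 [ 0.273  0.962 -0.001]
 [ 0.    -0.001 -1.   ]]
[[ 0.001 -0.96  -0.278  0.076]
 [ 1.     0.001 -0.    -0.   ]
 [ 0.    -0.278  0.96  -0.165]
 [ 0.     0.     0.     1.   ]]
```

step_arm(series=[-0.2,-0.17,-0.2,0,0,0,-0.4,-0.34,-0.2,0,0,0,-0.6,-0.52,-0.2,0,0,0,-0.84,-0.727,-0.2,0,0,0,-0.84,-0.727,-0.2,0,0,0,-0.84,-0.727,-0.2,0,0,0,-0.84,-0.727,-0.2,0,0,0], jaw=1)

```text
time_s: 1.02
tcp_pos: [0.3683, 0.369, 0.2789]
eef_rot: [0.139, 0.99, 0.0, 0.0]
wrist_force: [-0.1, 0.2, -0.1]
grip_width: 0.0929
```

step_arm(series=[-0.2,-0.17,0,0,0,0,-0.4,-0.34,0,0,0,0,-0.6,-0.52,0,0,0,0,-0.8,-0.7,0,0,0,0,-0.84,-0.727,0,0,0,0,-0.84,-0.727,0,0,0,0,-0.84,-0.727,0,0,0,0,-0.84,-0.727,0,0,0,0])

```text
time_s: 2.02
tcp_pos: [0.5496, 0.0933, 0.2786]
eef_rot: [0.137, 0.991, 0.0, -0.0]
wrist_force: [-0.5, 0.7, -0.8]
grip_width: 0.0925
```

```bash
python3 - <<'E'
from h import *
shot('wrist','w1'); shot('top','t1'); st()
E
```

```text
{'time_s': 2.125, 'qpos': [0.1224, -0.1501, 1.6079, 0.0002, 1.6835, -1.1733], 'joint_vel': [-0.0043, -0.0009, -0.0016, -0.0019, 0.001, -0.0043], 'tau': [-0.5492, -49.4276, -62.5782, 0.0087, 0.0725, 0.024], 'tcp_pos': [0.5496, 0.0933, 0.2788], 'eef_rot': [0.1371, 0.9906, 0.0001, 0.0001], 'wrist_force': [-0.1092, -0.386, -0.5815], 'moment': [-0.0175, 0.0195, -0.0239], 'grip_width': 0.0928}
```

View pics/w1.png

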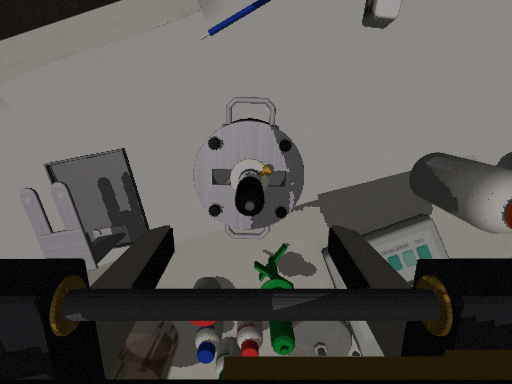

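```bash
python3 - <<'E'
from h import *
big('w1','w1a',185,85,315,250,4)
f,K,E=load('w1')
g=cv2.cvtColor(f,cv2.COLOR_RGB2GRAY)
n,l,s,c=cv2.connectedComponentsWithStats((g<45).astype(np.uint8)[85:250,185:315])
for i in range(1,n):
    if s[i,4]>30: print(s[i],c[i]+[185,85])
E
```

```text
[46 33 39  6 68] [250.44117647 120.05882353]
[ 23  52  13  13 110] [213.98181818 143.03636364]
[ 94  54  13  14 122] [284.95081967 145.31147541]
[90 86 11 16 41] [282.48780488 181.63414634]
[ 50  91  30  41 882] [249.56802721 195.66780045]
[ 24 120  12  12 103] [214.39805825 210.00970874]
[ 90 121  12  13 111] [280.53153153 211.88288288]
```

View pics/w1a.png

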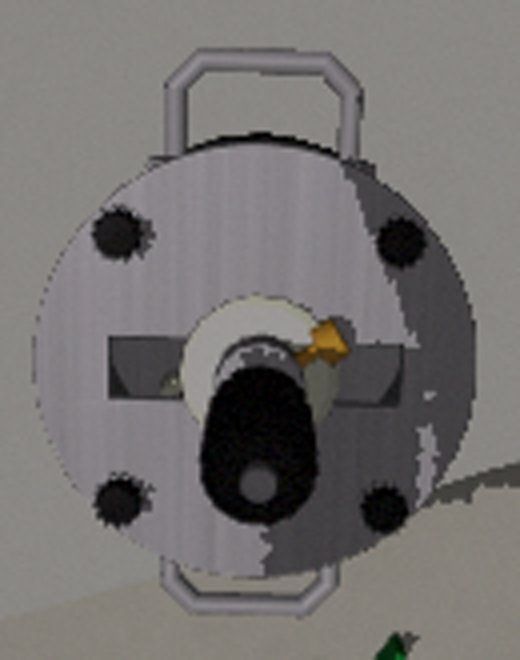

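```bash
python3 - <<'E'
from h import *
f,K,E=load('w1')
sc=np.array([onz(K,E,u,v,.117) for u,v in[(213.98,143),(284.95,145.3),(280.5,211.9),(214.4,210)]])
c=sc.mean(0);print('c',c)
for s in sc: print((s-c).round(4),np.linalg.norm(s-c).round(4))
x=sc[0]+sc[3]-sc[1]-sc[2];a=np.arctan2(x[1],x[0]);print('slot',a)
y=sc[0]+sc[1]-sc[2]-sc[3];print('y ang',np.arctan2(y[1],y[0]))
w=lambda u,v,z:onz(K,E,185+u/4-.375,85+v/4-.375,z)
sl=np.array([w(*p,.108) for p in[(108,337),(403,345),(403,405),(108,399)]]);print('slotcorners',sl.round(4),sl.mean(0))
d=sl[0]+sl[3]-sl[1]-sl[2];print(np.arctan2(d[1],d[0]),np.linalg.norm(d)/2)
print('griptop',w(258,485,.206),'disc top',w(259,370,.1125),)
th=w(330,338,.12);print('thumb',th,np.arctan2(*(th-sl.mean(0))[[1,0]]))
b=w(170,383,.076)-sl.mean(0);print('bright',b,np.arctan2(b[1],b[0]))
E
```

```text
c [0.55187729 0.09017194 0.117     ]
[-0.0481 -0.0251  0.    ] 0.0543
[-0.0249  0.0481  0.    ] 0.0542
[0.048  0.0248 0.    ] 0.054
[ 0.0251 -0.0479  0.    ] 0.0541
slot -1.8766991390784704
y ang 2.835650655281019
slotcorners [[0.5316 0.0523 0.108 ]
 [0.5566 0.1325 0.108 ]
 [0.5738 0.1282 0.108 ]
 [0.549  0.0467 0.108 ]] [0.55276973 0.08994048 0.108     ]
-1.8696516447920755 0.0845746178324812
griptop [0.55408432 0.09074351 0.206     ] disc top [0.55153051 0.09131495 0.1125    ]
thumb [0.54645654 0.11301013 0.12      ] 1.837914444158557
bright [ 0.00342951 -0.02920477 -0.032     ] -1.453901874945319
```

step_arm(series=[-0.012,-0.007,0.15,0,0,0,-0.012,-0.007,0.3,0,0,0,-0.012,-0.007,0.4,0,0,0,-0.012,-0.007,0.4,0,0,0])

```text
time_s: 2.62
tcp_pos: [0.5517, 0.0898, 0.1569]
eef_rot: [0.137, 0.991, -0.0, -0.002]
wrist_force: [-0.5, -0.7, 0.9]
grip_width: 0.093
```

step_arm(series=[0,0,0,0,0,0,0,0,0,0,0,0,0,0,0,0,0,0,0,0,0,0,0,0,0,0,0,0,0,0,0,0,0,0,0,0,0,0,0,0,0,0,0,0,0,0,0,0], jaw=-1, grip_force=30)

```text
time_s: 3.62
tcp_pos: [0.553, 0.089, 0.1586]
eef_rot: [0.138, 0.99, 0.0, 0.0]
wrist_force: [1.2, 0.9, 0.6]
grip_width: 0.0245
```

```bash
python3 - <<'E'
from h import *
shot('wrist','w2'); shot('side','s2'); st()
E
```

```text
{'time_s': 3.725, 'qpos': [0.114, -0.1127, 1.7679, 0.0001, 1.4864, -1.18], 'joint_vel': [0.0003, 0.0009, 0.0011, 0.0005, -0.002, -0.0], 'tau': [-0.4231, -51.8988, -61.2369, -0.2297, 0.2211, -0.005], 'tcp_pos': [0.553, 0.089, 0.1586], 'eef_rot': [0.1379, 0.9904, 0.0, -0.0], 'wrist_force': [0.859, 0.5597, -0.3998], 'moment': [0.111, -0.0872, -0.0195], 'grip_width': 0.0241}
```

View pics/w2.png

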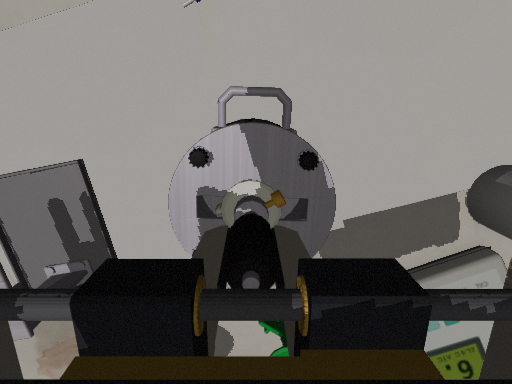

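View pics/s2.png

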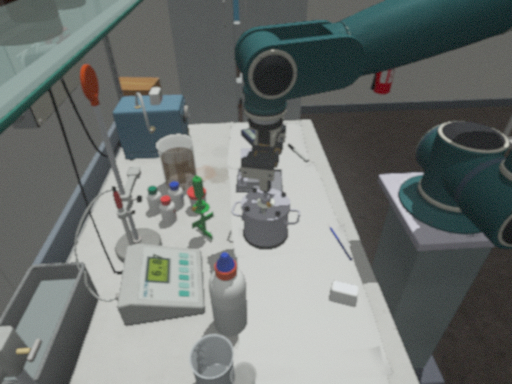

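step_arm(series=[0,0,-0.02,0,0,0,0,0,-0.04,0,0,0,0,0,-0.06,0,0,0,0,0,-0.075,0,0,0,0,0,-0.075,0,0,0])

```text
time_s: 4.35
tcp_pos: [0.5531, 0.089, 0.1816]
eef_rot: [0.138, 0.99, 0.0, 0.0]
wrist_force: [0.0, -0.3, -2.9]
grip_width: 0.0245
```

```bash
python3 - <<'E'
from h import *
shot('wrist','w3'); st(); big('w3','w3a',150,120,350,260,4)
E
```

```text
{'time_s': 4.4, 'qpos': [0.114, -0.1229, 1.7404, -0.0, 1.524, -1.18], 'joint_vel': [-0.0008, 0.0028, 0.0046, 0.0011, -0.0005, 0.0007], 'tau': [-0.0007, -53.3243, -63.9796, 0.019, 0.1272, 0.0001], 'tcp_pos': [0.553, 0.0889, 0.1812], 'eef_rot': [0.138, 0.9904, -0.0, 0.0001], 'wrist_force': [0.5514, -0.1516, -2.0355], 'moment': [0.0018, 0.0171, -0.021], 'grip_width': 0.0246}
```

View pics/w3a.png

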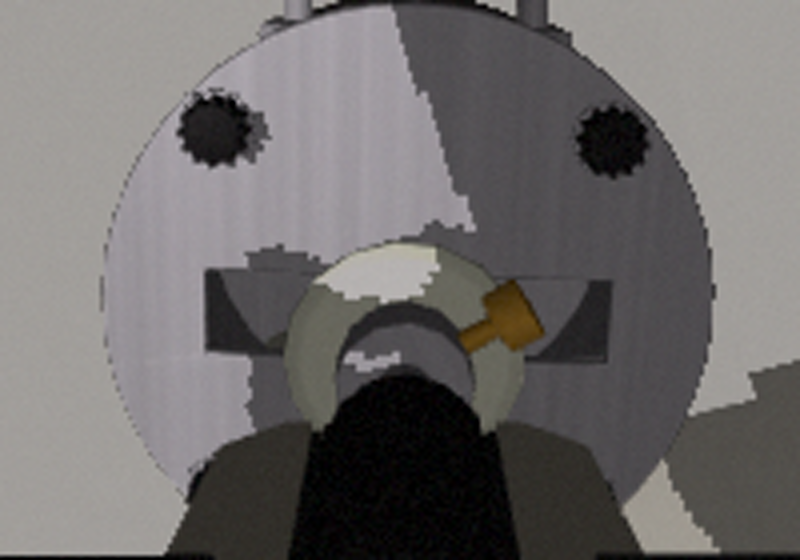

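step_arm(series=[0,0,0,0,0,0.28,0,0,0,0,0,0.56,0,0,0,0,0,0.84,0,0,0,0,0,0.84,0,0,0,0,0,0.84])

```text
time_s: 5.03
tcp_pos: [0.5529, 0.089, 0.181]
eef_rot: [0.34, 0.94, -0.0, -0.0]
wrist_force: [-0.4, -1.0, -2.8]
grip_width: 0.0245
```

```bash
python3 - <<'E'
from h import *
shot('wrist','w4'); st(); big('w4','w4a',150,120,350,260,4)
E
```

```text
{'time_s': 5.075, 'qpos': [0.114, -0.1227, 1.7405, -0.0, 1.524, -0.7626], 'joint_vel': [-0.0006, -0.0014, 0.0002, -0.0003, 0.0006, 0.0121], 'tau': [0.0004, -52.7501, -63.2782, 0.0512, 0.0687, -0.0206], 'tcp_pos': [0.5529, 0.089, 0.181], 'eef_rot': [0.3402, 0.9404, -0.0, -0.0001], 'wrist_force': [0.8255, 0.0454, -2.2328], 'moment': [-0.0591, 0.0422, 0.0332], 'grip_width': 0.0248}
```

View pics/w4a.png

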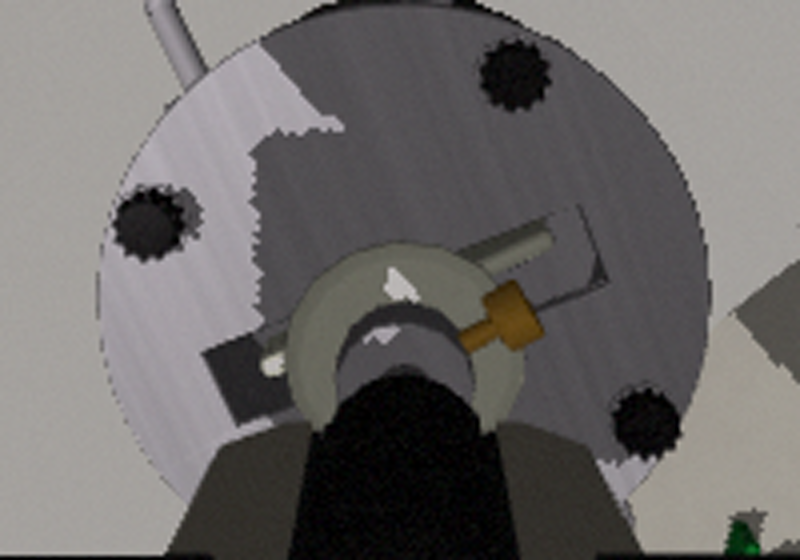

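```bash
python3 - <<'E'
from h import *
f,K,E=load('w4')
w=lambda u,v,z:onz(K,E,150+u/4-.375,120+v/4-.375,z)
P=[w(*p,.0985) for p in[(545,237),(267,362)]];d=P[0]-P[1];print(P,np.arctan2(d[1],d[0]),np.linalg.norm(d),(P[0]+P[1])/2)
S=np.array([w(*p,.108) for p in[(203,352),(577,206),(607,283),(240,425)]]);print(S.round(4),S.mean(0)); d=S[1]+S[2]-S[0]-S[3];print(np.arctan2(d[1],d[0]),np.linalg.norm(d)/2)
E
```

```text
[array([0.56023526, 0.1226008 , 0.0985    ]), array([0.54367138, 0.05873686, 0.0985    ])] 1.3170260007317987 0.06597700043349078 [0.55195332 0.09066883 0.0985    ]
[[0.5316 0.0529 0.108 ]
 [0.5568 0.1321 0.108 ]
 [0.5736 0.127  0.108 ]
 [0.5488 0.0479 0.108 ]] [0.55268505 0.08999943 0.108     ]
1.2650777709877437 0.08299630638864426
```

step_arm(series=[0,0,0,0,0,0.1,0,0,0,0,0,0.1,0,0,-0.012,0,0,0.1,0,0,-0.024,0,0,0.1,0,0,-0.036,0,0,0.1,0,0,-0.045,0,0,0.1,0,0,-0.045,0,0,0.1])

```text
time_s: 5.95
tcp_pos: [0.553, 0.089, 0.1949]
eef_rot: [0.365, 0.931, 0.0, 0.0]
wrist_force: [-0.4, 0.0, -2.2]
grip_width: 0.0247
```

step_arm(series=[0,0,-0.02,0,0,0,0,0,-0.04,0,0,0,0,0,-0.06,0,0,0,0,0,-0.078,0,0,0,0,0,-0.078,0,0,0,0,0,-0.078,0,0,0])

```text
time_s: 6.7
tcp_pos: [0.5529, 0.089, 0.2178]
eef_rot: [0.365, 0.931, -0.0, -0.0]
wrist_force: [-0.1, -0.2, -2.6]
grip_width: 0.0245
```

```bash
python3 - <<'E'
from h import *
shot('wrist','w5'); st(); big('w5','w5a',150,120,350,260,4)
shot('side','s5'); big('s5','s5a',200,120,330,250,6)
E
```

```text
{'time_s': 6.75, 'qpos': [0.114, -0.1349, 1.6921, 0.0, 1.5847, -0.71], 'joint_vel': [-0.0001, 0.0009, 0.0022, -0.0002, -0.0002, 0.0017], 'tau': [0.0017, -52.5894, -64.1738, 0.0553, 0.0682, 0.0001], 'tcp_pos': [0.5529, 0.089, 0.2178], 'eef_rot': [0.3648, 0.9311, -0.0001, -0.0001], 'wrist_force': [0.302, 0.261, -2.4011], 'moment': [-0.0161, -0.0144, -0.0173], 'grip_width': 0.0244}
```

View pics/w5a.png

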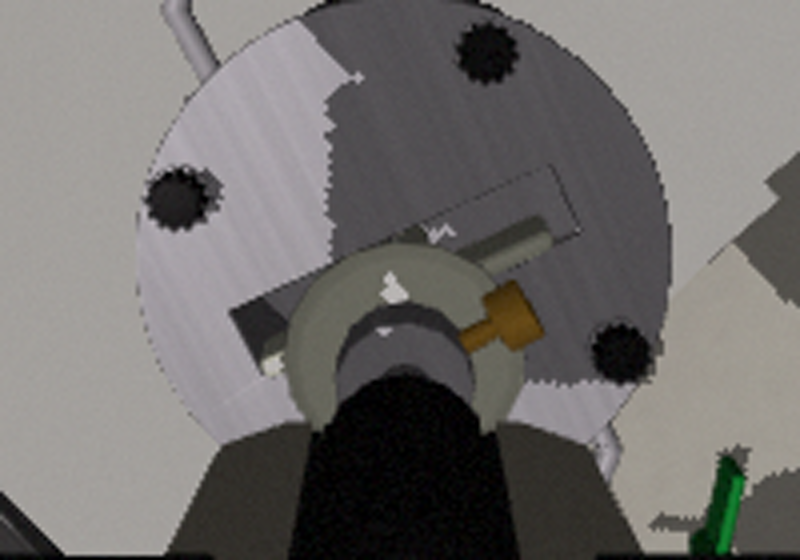

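View pics/s5a.png

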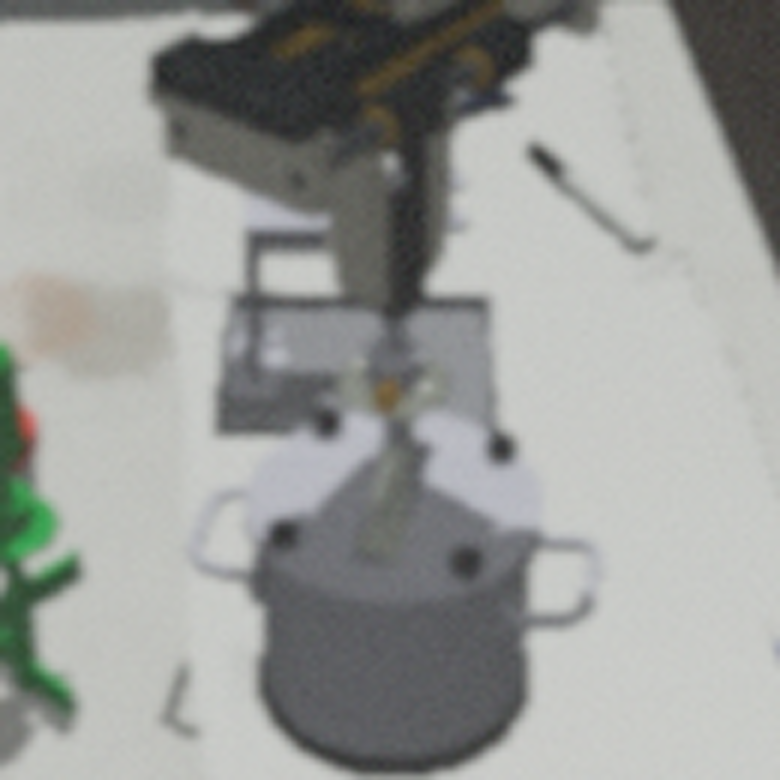

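```bash
python3 - <<'E'
from h import *
f,K,E=load('w5')
w=lambda u,v,z:onz(K,E,150+u/4-.375,120+v/4-.375,z)
z=.0765+.0592
P=[w(*p,z) for p in[(548,237),(268,362)]];d=P[0]-P[1];print(P,np.arctan2(d[1],d[0]),np.linalg.norm(d),(P[0]+P[1])/2)
for p in [(465,258),(540,214),(470,272),(550,240)]: print(w(*p,z))
S=np.array([w(*p,.108) for p in[(230,312),(552,165),(580,232),(266,378)]]);print(S.round(4),S.mean(0)); d=S[1]+S[2]-S[0]-S[3];print(np.arctan2(d[1],d[0]),np.linalg.norm(d)/2)
E
```

```text
[array([0.5623697 , 0.12275327, 0.1357    ]), array([0.54217875, 0.05964433, 0.1357    ])] 1.261149526293167 0.06626019156823676 [0.55227423 0.0911988  0.1357    ]
[0.55387996 0.10680412 0.1357    ]
[0.55746651 0.1247674  0.1357    ]
[0.55689646 0.10552792 0.1357    ]
[0.56315046 0.12263754 0.1357    ]
[[0.5319 0.0527 0.108 ]
 [0.5573 0.1326 0.108 ]
 [0.5738 0.127  0.108 ]
 [0.5498 0.0473 0.108 ]] [0.5531861  0.08990903 0.108     ]
1.2707379424044394 0.08351440838735512
```

step_arm(series=[0,0,0,0,0,0.3,0,0,0,0,0,0.6,0,0,0,0,0,0.9,0,0,0,0,0,0.9])

```text
time_s: 7.3
tcp_pos: [0.5529, 0.089, 0.2179]
eef_rot: [0.563, 0.826, -0.0, -0.0]
wrist_force: [-0.6, -0.2, -2.6]
grip_width: 0.0247
```

step_arm(series=[0,0,0,0,0,0.3,0,0,0,0,0,0.6,0,0,0,0,0,0.9,0,0,0,0,0,0.9])

```text
time_s: 7.8
tcp_pos: [0.553, 0.089, 0.218]
eef_rot: [0.732, 0.681, -0.0, -0.0]
wrist_force: [-0.5, -0.5, -2.5]
grip_width: 0.0245
```

step_arm(series=[0,0,0,0,0,0.3,0,0,0,0,0,0.6,0,0,0,0,0,0.9,0,0,0,0,0,0.9])

```text
time_s: 8.3
tcp_pos: [0.5529, 0.0891, 0.218]
eef_rot: [0.865, 0.501, -0.0, -0.0]
wrist_force: [-0.4, 1.1, -3.0]
grip_width: 0.0243
```

step_arm(series=[0,0,0,0,0,0.2,0,0,0,0,0,0.44,0,0,0,0,0,0.44,0,0,0,0,0,0.44])

```text
time_s: 8.8
tcp_pos: [0.5528, 0.0891, 0.218]
eef_rot: [0.915, 0.403, -0.0, -0.0]
wrist_force: [-2.5, 1.6, -2.9]
grip_width: 0.0245
```

```bash
python3 - <<'E'
from h import *
shot('wrist','w6'); st(); big('w6','w6a',150,120,350,260,4)
E
```

```text
{'time_s': 8.85, 'qpos': [0.1141, -0.135, 1.692, 0.0003, 1.585, 0.8554], 'joint_vel': [-0.0012, -0.0012, -0.0004, 0.0001, 0.0009, 0.0223], 'tau': [-1.4578, -52.6266, -65.0599, -0.9689, -0.8188, -0.1011], 'tcp_pos': [0.5528, 0.0891, 0.2179], 'eef_rot': [0.9152, 0.4029, -0.0001, -0.0002], 'wrist_force': [-1.8901, 2.475, -2.7173], 'moment': [0.6093, 0.7293, 0.0563], 'grip_width': 0.0244}
```

View pics/w6a.png

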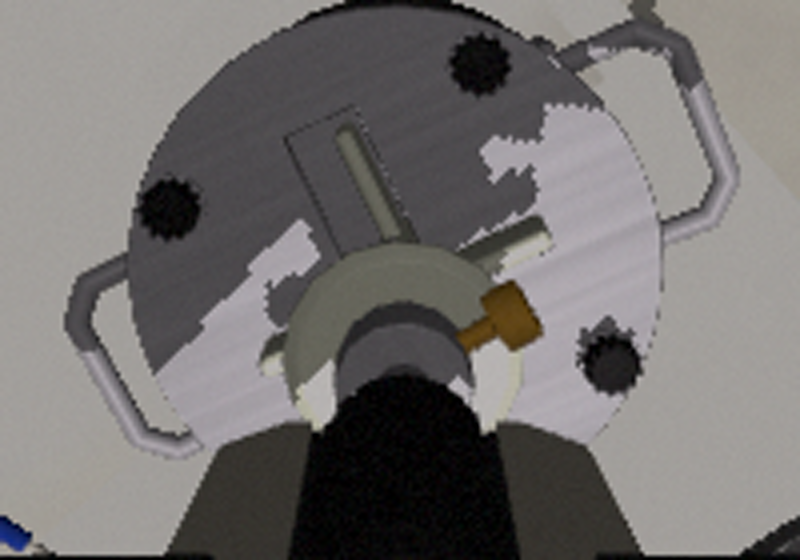

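```bash
python3 - <<'E'
from h import *
f,K,E=load('w6')
w=lambda u,v,z:onz(K,E,150+u/4-.375,120+v/4-.375,z)
c=np.array([.5525,.0900]);a=1.268;ex=np.array([np.cos(a),np.sin(a)]);ey=np.array([-ex[1],ex[0]])
z=.036+.0593
def rel(p): d=p[:2]-c; return (d@ex*1e3).round(1),(d@ey*1e3).round(1)
for p in[(336,130),(357,128),(382,240),(403,238)]: print('lower',rel(w(*p,z)))
for p in[(287,137),(355,106),(412,240),(340,252)]: print('slot',rel(w(*p,.108)))
for p in[(548,237),(268,362),(548,222)]: print('upper',rel(w(*p,.0765+.0593)))
print('tcp',rel(np.array([.5528,.0891])), 'disc c?')
E
python3 - <<'E'
import sys; sys.path.insert(0,'.')
from h import *
st()
E
```

```text
lower (np.float64(37.0), np.float64(-2.3))
lower (np.float64(35.3), np.float64(-7.0))
lower (np.float64(7.8), np.float64(-0.7))
lower (np.float64(6.1), np.float64(-5.6))
slot (np.float64(41.7), np.float64(7.2))
slot (np.float64(41.5), np.float64(-10.0))
slot (np.float64(7.5), np.float64(-8.6))
slot (np.float64(12.1), np.float64(8.0))
upper (np.float64(2.2), np.float64(-37.6))
upper (np.float64(2.2), np.float64(28.6))
upper (np.float64(5.2), np.float64(-38.9))
tcp (np.float64(-0.8), np.float64(-0.6)) disc c?
{'time_s': 8.85, 'qpos': [0.1141, -0.135, 1.692, 0.0003, 1.585, 0.8554], 'joint_vel': [-0.0012, -0.0012, -0.0004, 0.0001, 0.0009, 0.0223], 'tau': [-1.4578, -52.6266, -65.0599, -0.9689, -0.8188, -0.1011], 'tcp_pos': [0.5528, 0.0891, 0.2179], 'eef_rot': [0.9152, 0.4029, -0.0001, -0.0002], 'wrist_force': [-1.8901, 2.475, -2.7173], 'moment': [0.6093, 0.7293, 0.0563], 'grip_width': 0.0244}
```

step_arm(series=[0,-0.007,0,0,0,0,0,-0.007,0,0,0,0,0,-0.007,0,0,0,0])

```text
time_s: 9.22
tcp_pos: [0.5515, 0.0903, 0.2181]
eef_rot: [0.916, 0.401, 0.0, 0.0]
wrist_force: [-0.0, 0.2, -3.3]
grip_width: 0.0246
```

```bash
python3 - <<'E'
from h import *
shot('wrist','w7'); st(); big('w7','w7a',150,120,350,260,4)
E
```

```text
{'time_s': 9.275, 'qpos': [0.1168, -0.1379, 1.6944, -0.0002, 1.5849, 0.8624], 'joint_vel': [-0.0014, 0.0016, 0.0015, 0.0007, 0.0008, 0.0028], 'tau': [0.04, -52.2442, -64.0177, 0.0578, -0.0608, -0.0181], 'tcp_pos': [0.5515, 0.0904, 0.2181], 'eef_rot': [0.9161, 0.401, 0.0001, 0.0001], 'wrist_force': [-0.6336, -0.1949, -2.0975], 'moment': [-0.03, 0.1643, 0.0335], 'grip_width': 0.0246}
```

View pics/w7a.png

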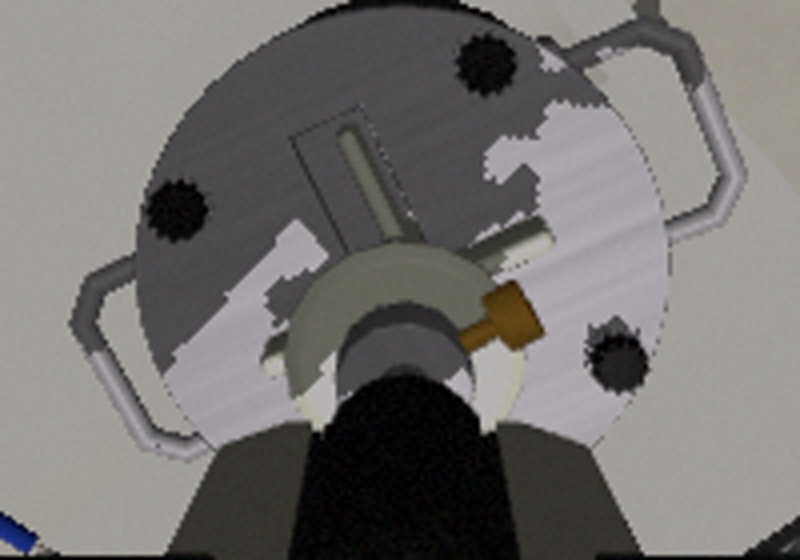

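step_arm(series=[-0.002,-0.004,0,0,0,0,-0.002,-0.004,-0.012,0,0,0,-0.002,-0.004,-0.024,0,0,0,-0.002,-0.004,-0.036,0,0,0,-0.002,-0.004,-0.05,0,0,0,-0.002,-0.004,-0.05,0,0,0])

```text
time_s: 10.02
tcp_pos: [0.5503, 0.0908, 0.2335]
eef_rot: [0.916, 0.401, 0.0, 0.0]
wrist_force: [-0.7, -0.3, -1.9]
grip_width: 0.0245
```

```bash
python3 - <<'E'
from h import *
st()
E
```

```text
{'time_s': 10.025, 'qpos': [0.1178, -0.1443, 1.6753, 0.0, 1.61, 0.8638], 'joint_vel': [0.0025, 0.0022, 0.011, 0.0005, -0.0047, 0.0005], 'tau': [-0.0038, -52.0259, -64.5784, 0.065, 0.0454, -0.0003], 'tcp_pos': [0.5503, 0.0908, 0.2335], 'eef_rot': [0.9162, 0.4008, 0.0003, 0.0001], 'wrist_force': [-0.7154, -0.3365, -1.946], 'moment': [-0.1173, 0.0936, -0.0252], 'grip_width': 0.0245}
```

step_arm(series=[0,0,-0.02,0,0,0,0,0,-0.04,0,0,0,0,0,-0.06,0,0,0,0,0,-0.09,0,0,0,0,0,-0.12,0,0,0,0,0,-0.14,0,0,0,0,0,-0.14,0,0,0])

```text
time_s: 10.9
tcp_pos: [0.5503, 0.0908, 0.2756]
eef_rot: [0.916, 0.401, 0.0, 0.0]
wrist_force: [-0.2, -0.4, -2.5]
grip_width: 0.0242
```

```bash
python3 - <<'E'
from h import *
shot('wrist','w8'); st()
shot('side','s8'); big('s8','s8a',180,100,330,250,5)
shot('top','t8'); big('t8','t8a',205,120,365,250,5)
E
```

```text
{'time_s': 10.95, 'qpos': [0.1178, -0.1494, 1.6133, 0.0, 1.6776, 0.8638], 'joint_vel': [-0.0011, 0.0006, 0.0097, 0.0013, -0.001, 0.0011], 'tau': [0.0047, -52.3847, -65.4374, 0.0658, 0.0059, 0.0002], 'tcp_pos': [0.5502, 0.0908, 0.2751], 'eef_rot': [0.9162, 0.4008, 0.0, 0.0], 'wrist_force': [-0.8179, 0.0121, -2.7005], 'moment': [-0.0859, 0.081, 0.0137], 'grip_width': 0.0242}
```

View pics/s8a.png

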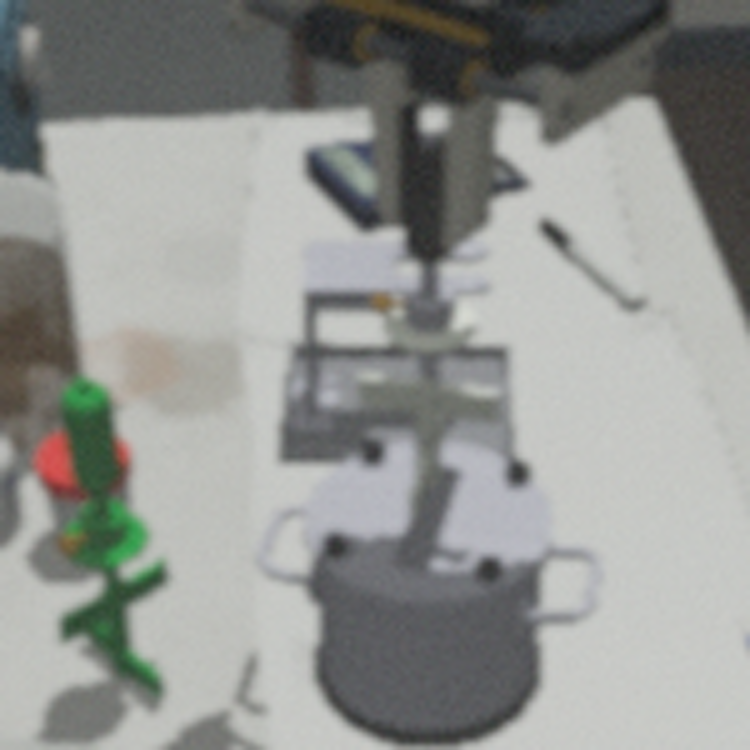

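View pics/t8a.png

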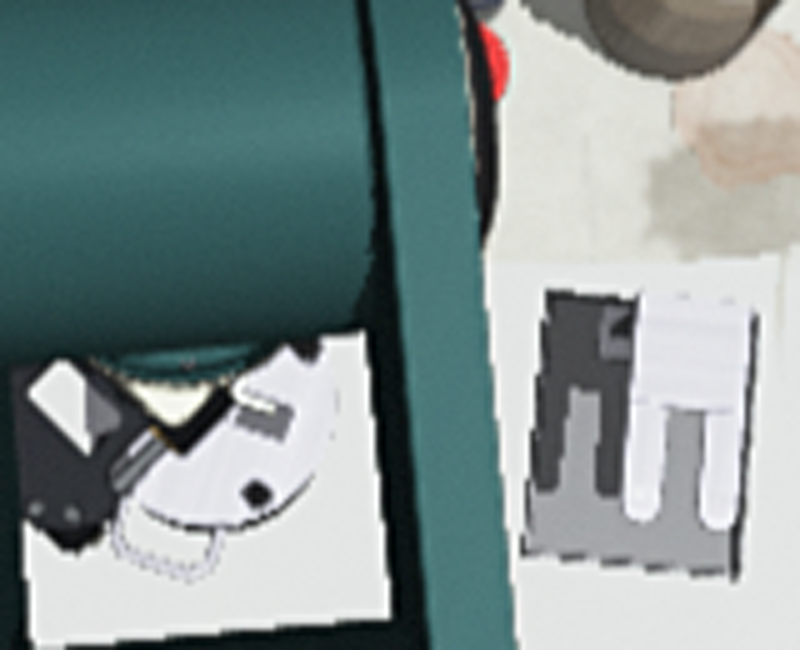

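View pics/w8.png

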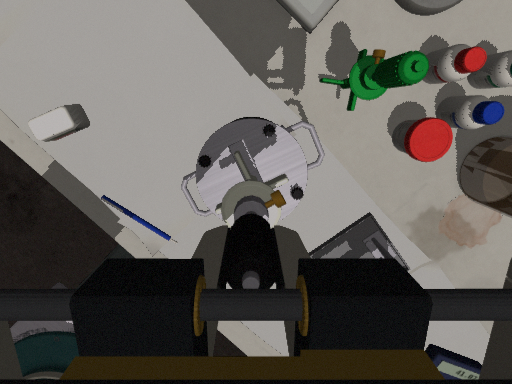

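step_arm(series=[-0.1,0.034,0,0,0,0,-0.25,0.085,0,0,0,0,-0.42,0.142,0,0,0,0,-0.59,0.2,0,0,0,0,-0.72,0.244,0,0,0,0,-0.793,0.269,0,0,0,0,-0.793,0.269,0,0,0,0,-0.793,0.269,0,0,0,0])

```text
time_s: 12.05
tcp_pos: [0.4481, -0.1383, 0.2749]
eef_rot: [0.916, 0.401, 0.0, -0.0]
wrist_force: [-0.6, 1.1, -2.5]
grip_width: 0.0242
```

```bash
python3 - <<'E'
from h import *
shot('wrist','w9'); st()
shot('side','s9'); big('s9','s9a',180,80,330,230,5)
shot('top','t9'); big('t9','t9a',205,120,365,250,5)
E
```

```text
{'time_s': 12.1, 'qpos': [-0.3534, -0.349, 1.7771, 0.0002, 1.7138, 0.392], 'joint_vel': [0.0082, 0.0026, -0.0016, -0.0004, -0.0004, -0.0017], 'tau': [-1.0112, -35.1956, -64.3619, 0.0512, -0.0165, 0.0008], 'tcp_pos': [0.4482, -0.1381, 0.2749], 'eef_rot': [0.916, 0.4011, -0.0, -0.0002], 'wrist_force': [0.1333, 0.9407, -2.5408], 'moment': [-0.1019, 0.1699, 0.0235], 'grip_width': 0.0246}
```

View pics/s9a.png

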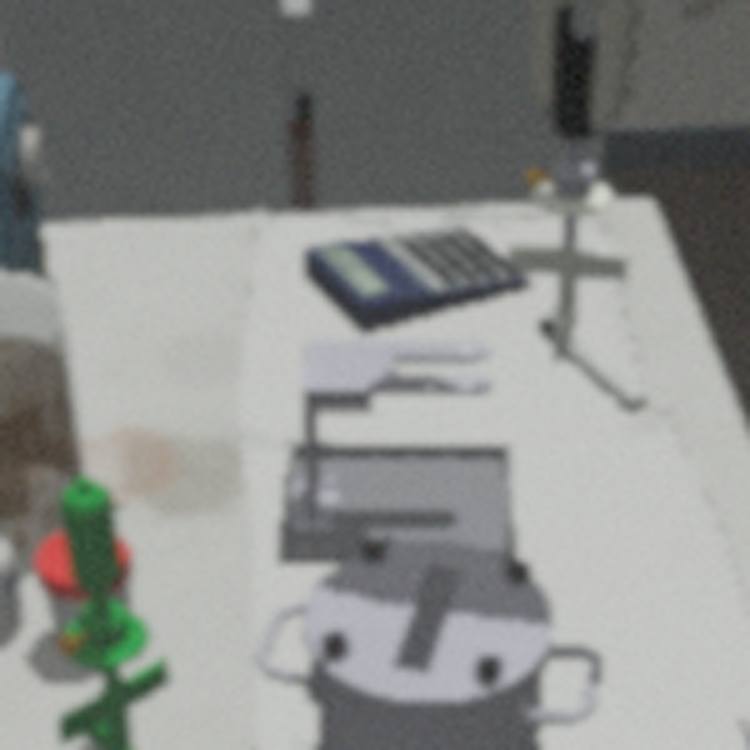

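View pics/t9a.png

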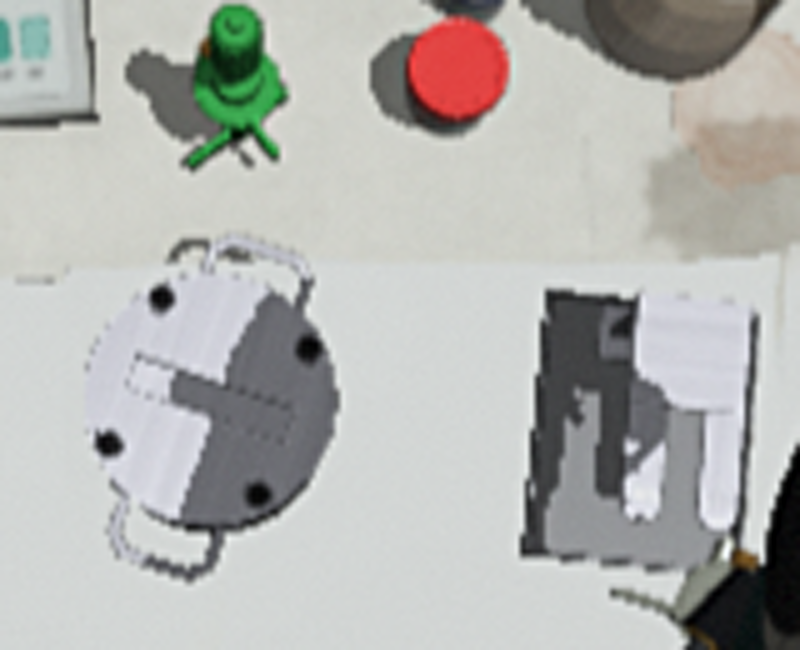

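View pics/w9.png

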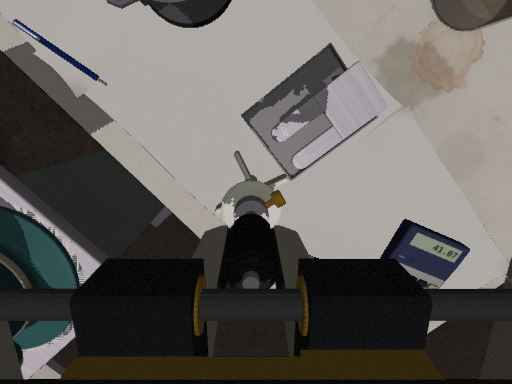

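```bash
python3 - <<'E'
from h import *
big('w9','w9a',200,35,400,235,4)
big('s9','s9b',260,80,330,160,8)
E
```

```text
(no output)
```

View pics/w9a.png

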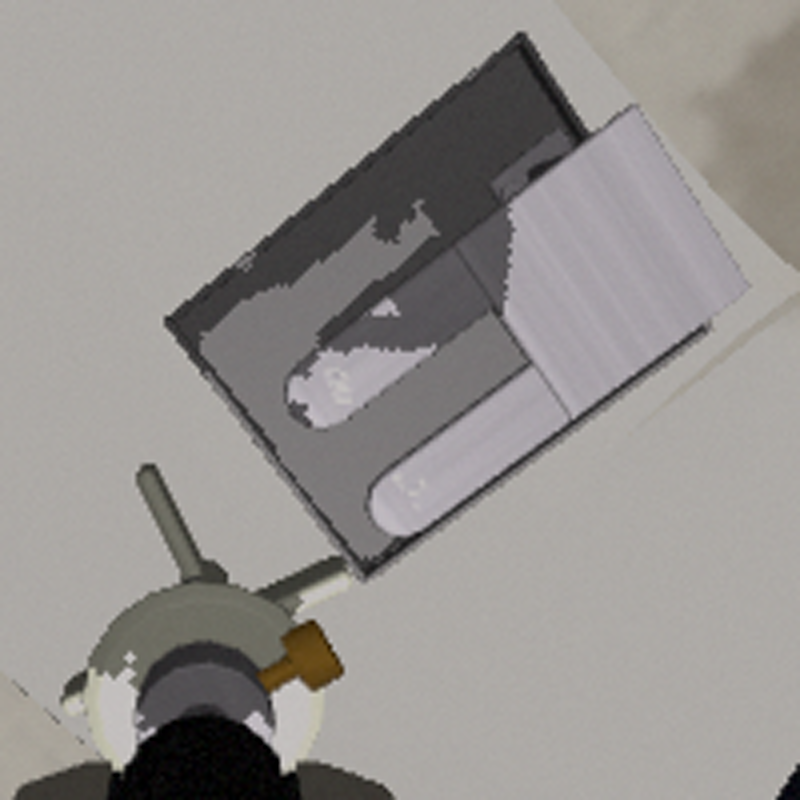

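View pics/s9b.png

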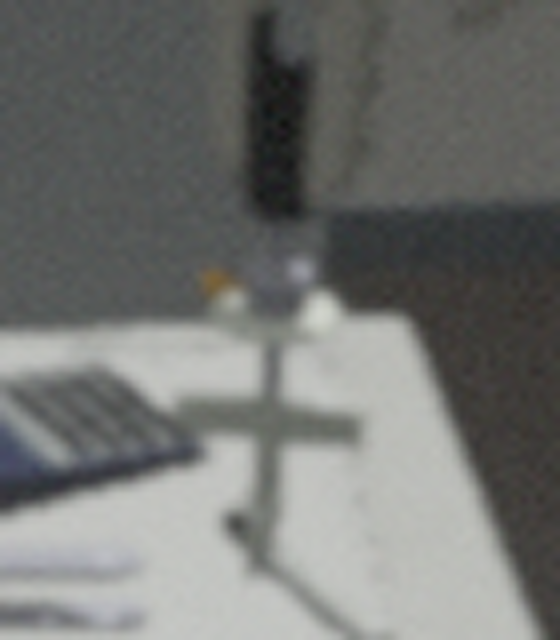

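```bash
python3 - <<'E'
from h import *
f,K,E=load('w9')
w=lambda u,v,z:onz(K,E,200+u/4-.375,35+v/4-.375,z)[:2]
def line(a,b,z):
    a,b=w(*a,z),w(*b,z); return a,b,np.arctan2(*(b-a)[::-1])
print('L inner',line((350,410),(488,317),.112));print('R inner',line((390,473),(526,366),.112));print('R outer',line((410,535),(572,420),.112))
print('L outer',line((310,340),(510,200),.112))
print('tips',w(288,395,.112),w(303,425,.112),w(371,505,.112),'R tip extreme')
print('back',line((638,105),(750,285),.112))
print('seam',line((505,320),(573,418),.112))
print('tray',line((165,318),(365,578),.012),line((365,578),(710,330),.012))
# axis offset of paddle relative to TCP, via disc & upper blade in wrist
zd=.2749+.019-.068-.0005
print('disc top rays L/R',w(87,690,zd+.0045),w(325,690,zd+.0045), (w(87,690,zd+.0045)+w(325,690,zd+.0045))/2, 'front',w(205,583,zd+.0045))
a,b=w(75,690,zd-.032),w(350,568,zd-.032); print('upper tips',a,b,(a+b)/2,np.linalg.norm(a-b),np.arctan2(*(b-a)[::-1]))
# side projections of vertical axis
f,K,E=load('s9')
for dz in(.096,.04,.0,-.041,-.092):
    q=proj(K,E,np.array([.4482,-.1381,zd+dz])); print(dz,((q-[260,80]+.44)*8).round(1))
E
```

```text
L inner (array([ 0.50906518, -0.13304949]), array([ 0.55170091, -0.13935287]), np.float64(-0.14677955038701743))
R inner (array([ 0.50598365, -0.15338383]), array([ 0.55118724, -0.15610212]), np.float64(-0.06006214264872468))
R outer (array([ 0.49891024, -0.17034004]), array([ 0.55142682, -0.1757517 ]), np.float64(-0.10268432029760273))
L outer (array([ 0.51325369, -0.11193192]), array([ 0.5742056 , -0.12047322]), np.float64(-0.13922515480122155))
tips [ 0.49941952 -0.11873371] [ 0.49709679 -0.12746898] [ 0.49641702 -0.1565945 ] R tip extreme
back (array([ 0.61205877, -0.12465966]), array([ 0.60730429, -0.17958775]), np.float64(-1.6571394818560783))
seam (array([ 0.55451975, -0.14299614]), array([ 0.55195476, -0.17551044]), np.float64(-1.6495213014378323))
tray (array([ 0.48470935, -0.08160256]), array([ 0.47546052, -0.19836739]), np.float64(-1.649840382377137)) (array([ 0.47546052, -0.19836739]), array([ 0.62040193, -0.21220543]), np.float64(-0.09518483096694773))
disc top rays L/R [ 0.43762906 -0.12054933] [ 0.46991187 -0.15032276] [ 0.45377047 -0.13543604] front [ 0.46740594 -0.12036963]
upper tips [ 0.42447004 -0.12546667] [ 0.48595009 -0.14530545] [ 0.45521007 -0.13538606] 0.06460166133546587 -0.3121379421803844
0.096 [294.6  59.2]
0.04 [285.3 213.1]
0.0 [279.1 316.7]
-0.041 [272.9 418. ]
-0.092 [265.7 537.4]
```

step_arm(series=[-0.005,0.004,0.05,0,0,0,-0.005,0.004,0.12,0,0,0,-0.005,0.004,0.2,0,0,0,-0.005,0.004,0.27,0,0,0,-0.005,0.004,0.32,0,0,0,-0.005,0.004,0.344,0,0,0,-0.005,0.004,0.344,0,0,0,-0.005,0.004,0.344,0,0,0])

```text
time_s: 13.2
tcp_pos: [0.4481, -0.1407, 0.1726]
eef_rot: [0.916, 0.401, 0.0, 0.0]
wrist_force: [-0.7, 0.2, -2.1]
grip_width: 0.024
```

```bash
python3 - <<'E'
from h import *
shot('wrist','w10'); st(); big('w10','w10a',180,15,380,195,4)
shot('side','s10'); big('s10','s10a',230,100,350,190,6)
E
```

```text
{'time_s': 13.25, 'qpos': [-0.3587, -0.3309, 1.9275, -0.0, 1.5439, 0.3873], 'joint_vel': [-0.0017, -0.0009, 0.0035, -0.0005, 0.0015, 0.0007], 'tau': [-0.0011, -35.3724, -63.3049, 0.0831, -0.0219, 0.0002], 'tcp_pos': [0.4481, -0.1408, 0.1726], 'eef_rot': [0.9162, 0.4008, 0.0004, 0.0004], 'wrist_force': [0.8487, 0.1503, -2.3585], 'moment': [-0.1069, 0.1532, 0.0064], 'grip_width': 0.0243}
```

View pics/s10a.png

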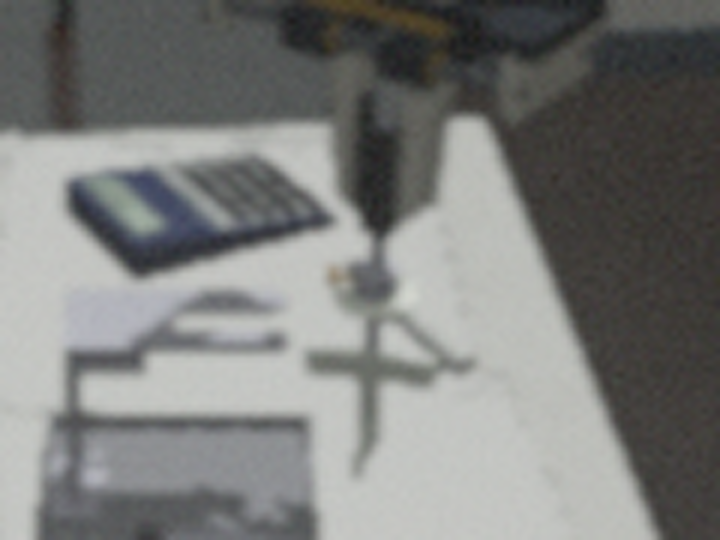

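View pics/w10.png

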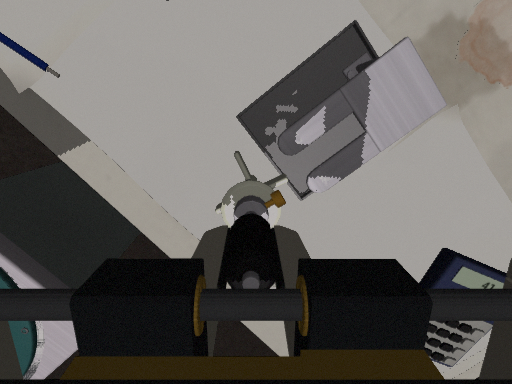

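```bash
python3 - <<'E'
from h import *
f,K,E=load('s10')
for z in(.112,.117,.122,.127): print(z,((proj(K,E,np.array([.4495,-.1393,z]))-[230,100]+.42)*6).round(1))
for dx,dy in((.023,0),(-.023,0)): print(((proj(K,E,np.array([.4495+dx,-.1393,.122]))-[230,100]+.42)*6).round(1))
print('prong tips top',((proj(K,E,np.array([.4965,-.123,.112]))-[230,100]+.42)*6).round(1),((proj(K,E,np.array([.4945,-.161,.112]))-[230,100]+.42)*6).round(1))
E
```

```text
0.112 [374.1 317.8]
0.117 [374.6 309.5]
0.122 [375.1 301.1]
0.127 [375.6 292.7]
[330.3 303. ]
[419.8 299.2]
prong tips top [286.5 338.7] [282.3 299.5]
```

step_arm(series=[0.03,0.037,0,0,0,0,0.06,0.075,0,0,0,0,0.09,0.113,0,0,0,0,0.115,0.145,0,0,0,0,0.115,0.145,0,0,0,0])

```text
time_s: 13.92
tcp_pos: [0.5038, -0.1448, 0.1714]
eef_rot: [0.916, 0.401, -0.0, -0.0]
wrist_force: [-0.9, 0.9, -3.6]
grip_width: 0.0243
```

```bash
python3 - <<'E'
from h import *
shot('wrist','w11'); st(); big('w11','w11a',170,90,370,240,4)
shot('top','t11'); big('t11','t11a',285,160,385,250,6)
E
```

```text
{'time_s': 13.975, 'qpos': [-0.3287, -0.2009, 1.8247, -0.0, 1.5186, 0.417], 'joint_vel': [-0.0043, -0.0181, 0.011, -0.002, 0.0031, 0.0001], 'tau': [0.2451, -44.8402, -64.1727, 0.1054, -0.1485, 0.0403], 'tcp_pos': [0.5033, -0.1448, 0.1716], 'eef_rot': [0.9161, 0.4009, -0.0003, -0.0003], 'wrist_force': [-0.8621, 0.3398, -3.2622], 'moment': [-0.0983, 0.1001, -0.016], 'grip_width': 0.0245}
```

View pics/w11a.png

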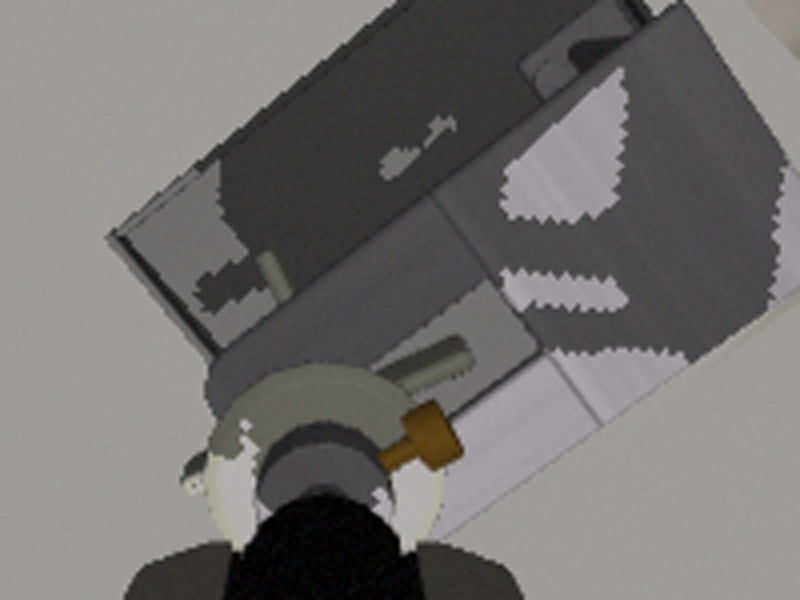

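View pics/t11a.png

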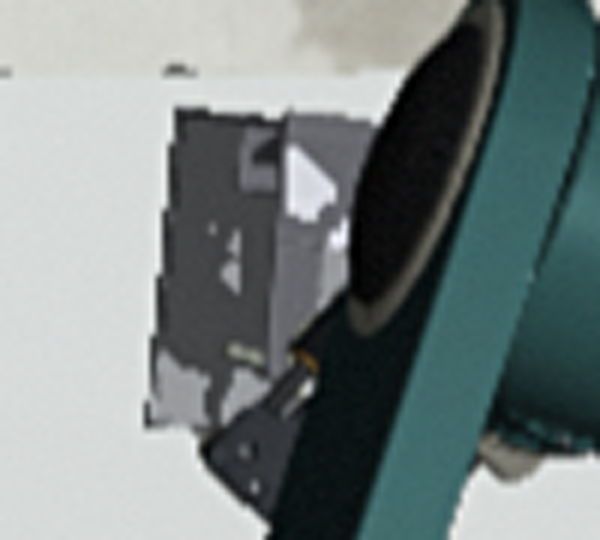

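step_arm(series=[0.02,0.026,0,0,0,0,0.04,0.052,0,0,0,0,0.06,0.078,0,0,0,0,0.082,0.105,0,0,0,0,0.082,0.105,0,0,0,0,0.082,0.105,0,0,0,0])

```text
time_s: 14.78
tcp_pos: [0.5429, -0.1481, 0.1717]
eef_rot: [0.916, 0.401, -0.0, -0.0]
wrist_force: [-0.3, 0.5, -2.2]
grip_width: 0.0244
```

```bash
python3 - <<'E'
from h import *
shot('wrist','w12'); st(); big('w12','w12a',170,90,370,240,4)
shot('side','s12'); big('s12','s12a',210,120,310,210,6)
E
```

```text
{'time_s': 14.825, 'qpos': [-0.3116, -0.113, 1.7466, -0.0, 1.5081, 0.4343], 'joint_vel': [-0.0011, -0.003, 0.0026, -0.0008, -0.0006, -0.0006], 'tau': [0.0855, -52.9514, -63.365, 0.0854, -0.0343, 0.0017], 'tcp_pos': [0.5428, -0.1481, 0.1718], 'eef_rot': [0.9162, 0.4008, -0.0001, -0.0001], 'wrist_force': [0.93, -0.3052, -1.8791], 'moment': [-0.1, 0.098, 0.0027], 'grip_width': 0.0243}
```

View pics/w12a.png

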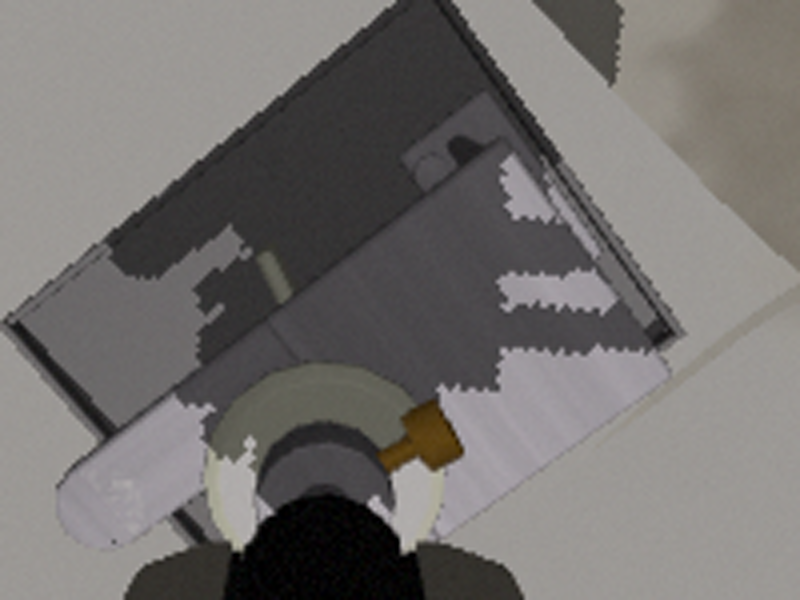

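View pics/s12a.png

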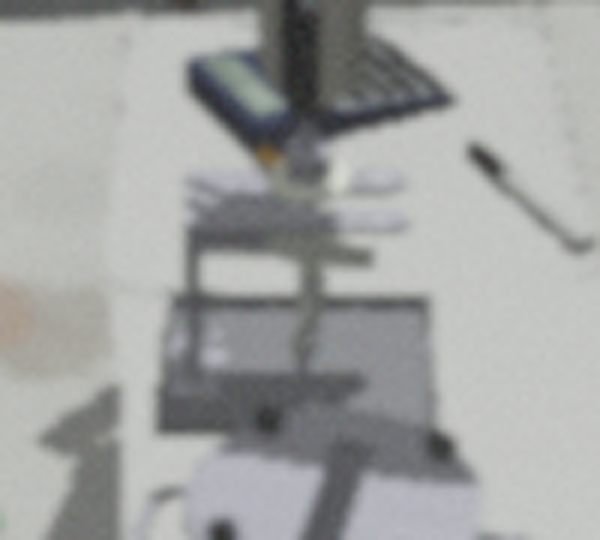

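step_arm(series=[0,0,0.01,0,0,0,0,0,0.02,0,0,0,0,0,0.027,0,0,0,0,0,0.027,0,0,0])

```text
time_s: 15.38
tcp_pos: [0.5429, -0.1481, 0.1635]
eef_rot: [0.916, 0.401, -0.0, -0.0]
wrist_force: [-0.1, -0.1, -2.9]
grip_width: 0.0244
```

step_arm(series=[0,0,0.003,0,0,0,0,0,0.003,0,0,0])

```text
time_s: 15.62
tcp_pos: [0.543, -0.1481, 0.1628]
eef_rot: [0.916, 0.401, 0.0, 0.0]
wrist_force: [0.2, 0.4, -2.7]
grip_width: 0.0242
```

step_arm(series=[0,0,0.002,0,0,0,0,0,0.002,0,0,0])

```text
time_s: 15.88
tcp_pos: [0.5431, -0.1482, 0.1626]
eef_rot: [0.916, 0.401, 0.0, 0.0]
wrist_force: [-1.2, -0.6, 2.2]
grip_width: 0.024
```

Contact: the force went from -2.7 N to +2.2 N, at the predicted height. I'll open the jaws.

step_arm(series=[0,0,0,0,0,0,0,0,0,0,0,0,0,0,0,0,0,0,0,0,0,0,0,0,0,0,0,0,0,0,0,0,0,0,0,0,0,0,0,0,0,0,0,0,0,0,0,0], jaw=0.3)

```text
time_s: 16.88
tcp_pos: [0.543, -0.1481, 0.1622]
eef_rot: [0.916, 0.401, -0.0, -0.0]
wrist_force: [-0.2, 0.4, 0.7]
grip_width: 0.0604
```

```bash
python3 - <<'E'
from h import *
shot('wrist','w13'); st()
shot('side','s13'); big('s13','s13a',210,100,310,210,6)
E
```

```text
{'time_s': 16.925, 'qpos': [-0.3116, -0.1083, 1.7579, -0.0, 1.492, 0.4343], 'joint_vel': [-0.0007, 0.0006, -0.0009, 0.0011, -0.0006, -0.0015], 'tau': [-0.0003, -52.2065, -61.3737, 0.0773, -0.0193, 0.0], 'tcp_pos': [0.543, -0.1481, 0.1622], 'eef_rot': [0.9162, 0.4008, -0.0, 0.0], 'wrist_force': [-0.2596, -0.4906, 0.1697], 'moment': [-0.0499, 0.1397, 0.0489], 'grip_width': 0.0603}
```

View pics/w13.png

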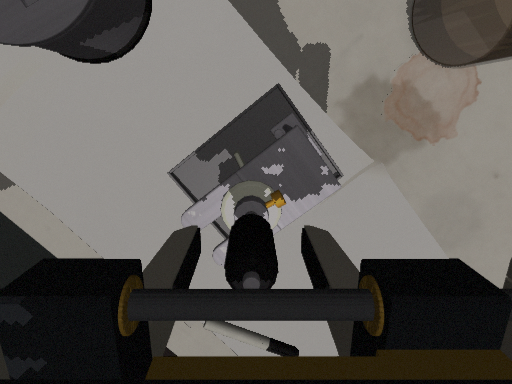

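View pics/s13a.png

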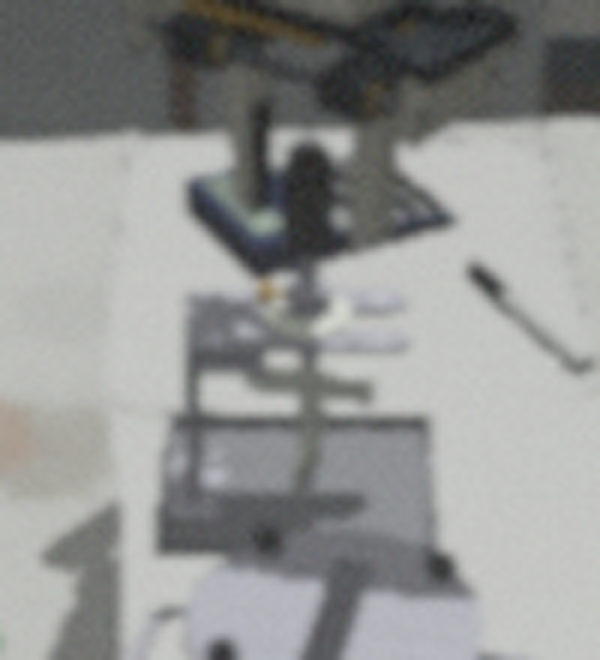

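The jaws are clear on both sides and the paddle hangs upright. I'll rise straight up 120 mm, then draw back to see it.

step_arm(series=[0,0,-0.05,0,0,0,0,0,-0.12,0,0,0,0,0,-0.22,0,0,0,0,0,-0.32,0,0,0,0,0,-0.4,0,0,0,0,0,-0.4,0,0,0])

```text
time_s: 17.73
tcp_pos: [0.5435, -0.1483, 0.2856]
eef_rot: [0.916, 0.401, 0.002, 0.001]
wrist_force: [-0.1, 0.0, -0.8]
grip_width: 0.0607
```

step_arm(series=[-0.15,-0.15,0,0,0,0,-0.28,-0.28,0,0,0,0,-0.4,-0.4,0,0,0,0,-0.4,-0.4,0,0,0,0,-0.4,-0.4,0,0,0,0])

```text
time_s: 18.35
tcp_pos: [0.3737, -0.1549, 0.2822]
eef_rot: [0.916, 0.401, 0.0, 0.0]
wrist_force: [-0.9, -0.4, -0.1]
grip_width: 0.0604
```

```bash
python3 - <<'E'
from h import *
st()
shot('side','s14'); big('s14','s14a',170,110,320,260,5)
shot('top','t14'); big('t14','t14a',205,120,365,250,5)
E
```

```text
{'time_s': 18.35, 'qpos': [-0.456, -0.5003, 1.8708, 0.0001, 1.7706, 0.2903], 'joint_vel': [0.011, 0.0293, -0.0097, -0.0008, -0.0001, -0.0009], 'tau': [-0.8647, -24.9575, -62.2109, 0.0447, 0.1067, -0.0504], 'tcp_pos': [0.3737, -0.1549, 0.2822], 'eef_rot': [0.9162, 0.4007, 0.0002, 0.0001], 'wrist_force': [-0.8869, -0.4407, -0.0963], 'moment': [-0.1426, 0.1137, -0.009], 'grip_width': 0.0604}
```

View pics/t14a.png

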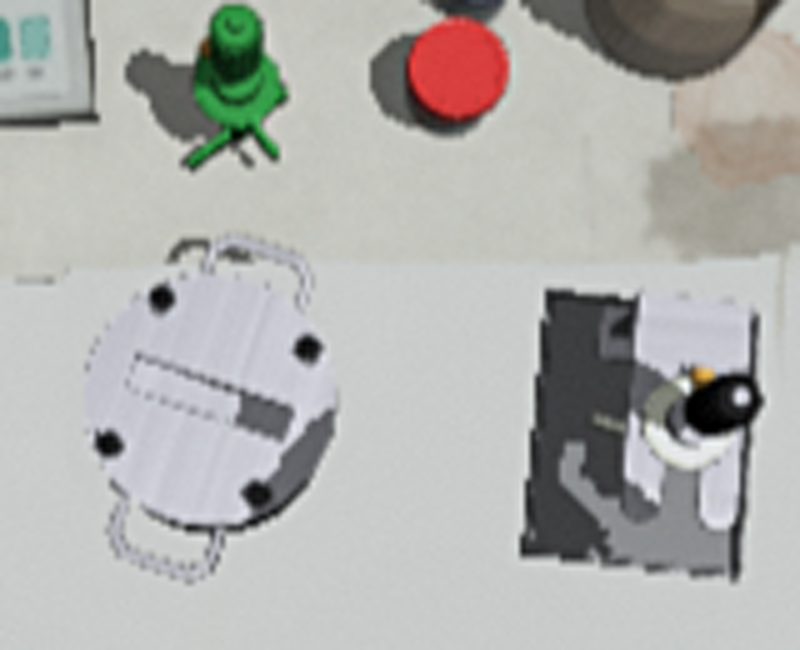

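View pics/s14a.png

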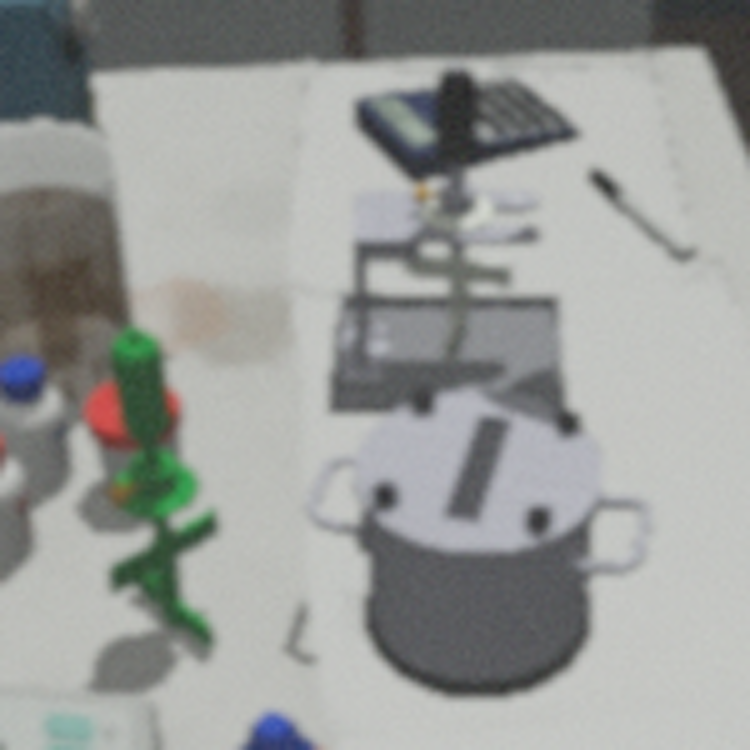

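```bash
python3 - <<'E'
from h import *
f,K,E=load('t14')
def w(u,v,z): return onz(K,E,205+u/5-.4,120+v/5-.4,z).round(4)
print('disc centre',w(686,424,.1165),'grip top',w(740,396,.208))
c=w(686,424,.1165)
print(((proj(K,E,np.append(c[:2],.208))-[205,120]+.4)*5).round(1))
d=c[:2]-np.array([.549,-.1468]);fx=np.array([.9966,-.083]);print('rel seat',d@fx,d@[.083,.9966])
a,_,_=load('t0');
E
python3 - <<'E'
import sys;sys.path.insert(0,'.')
E
python3 - <<'E'
from h import *
st()
E
```

```text
disc centre [ 0.5446 -0.1445  0.1165] grip top [ 0.5465 -0.1468  0.208 ]
[734.8 400.2]
rel seat -0.0045759400000000726 0.0019269800000000184
{'time_s': 18.45, 'qpos': [-0.4554, -0.4985, 1.8703, 0.0, 1.7708, 0.2903], 'joint_vel': [0.0032, 0.0084, -0.001, 0.0001, 0.0038, -0.0002], 'tau': [-0.4371, -23.6633, -62.5888, 0.069, 0.0159, 0.005], 'tcp_pos': [0.3741, -0.1548, 0.2819], 'eef_rot': [0.9161, 0.401, -0.0003, -0.0004], 'wrist_force': [-0.5124, -0.4584, -0.4565], 'moment': [-0.0742, 0.0866, -0.0682], 'grip_width': 0.0607}Traceback (most recent call last):
  File "<stdin>", line 8, in <module>
  File "h.py", line 15, in load
    z=np.load(f'pics/{tag}.npz'); return z['f'],z['K'],z['E']
    fid = stack.enter_context(open(os.fspath(file), "rb"))
                              ~~~~^^^^^^^^^^^^^^^^^^^^^^^
FileNotFoundError: [Errno 2] No such file or directory: 'pics/t0.npz'
```

```bash
python3 - <<'E'
from h import *
print(robot.close_job()); shot('top','t15'); big('t15','t15a',205,120,365,250,5)
a=load('top0')[0].astype(int);b=load('t15')[0].astype(int)
for n,(u,v) in dict(bottle=(138,152),cup=(296,134),timer=(165,258)).items(): print(n,np.abs(a[v-12:v+12,u-12:u+12]-b[v-12:v+12,u-12:u+12]).mean())
E
```

```text
the job is handed in; nothing more can be done
None
the job is handed in; nothing more can be done
```

```bash
python3 - <<'E'
import numpy as np
a=np.load('pics/top0.npz')['f'].astype(int);b=np.load('pics/t14.npz')['f'].astype(int)
for n,(u,v) in dict(bottle=(138,152),cup=(296,134),timer=(165,258)).items(): print(n,np.abs(a[v-12:v+12,u-12:u+12]-b[v-12:v+12,u-12:u+12]).mean())
E
```

```text
bottle 8.153935185185185
cup 7.656828703703703
timer 10.805555555555555
```

```bash
python3 - <<'E'
import numpy as np,cv2
a=np.load('pics/top0.npz')['f'];b=np.load('pics/t14.npz')['f']
for n,(u,v) in dict(bottle=(145,158),cup=(296,134),timer=(165,258)).items():
    g=[cv2.cvtColor(x,cv2.COLOR_RGB2GRAY) for x in(a,b)]
    r=cv2.matchTemplate(g[1][v-30:v+30,u-30:u+30],g[0][v-18:v+18,u-18:u+18],cv2.TM_CCOEFF_NORMED)
    _,m,_,l=cv2.minMaxLoc(r);print(n,np.array(l)-12,round(m,3))
E
```

```text
bottle [0 0] 1.0
cup [0 0] 1.0
timer [0 0] 0.999
```

The paddle hangs by its white disc in the drip stand's fork, the gripper is clear of it, and I handed the job in after about 18 s of the 70 s allowed. The hand-in gave no verdict and no pictures could be taken after it, so all checks below come from just before.

**How it went**
- I gripped the paddle by its black handle and lifted it 22 mm. The wrist camera then showed the upper blade through the slot, so I turned the paddle by a total of about 0.47 rad.
- The upper blade went through with no contact force. I then turned the paddle 90 degrees, and it rubbed the slot edge with about 3 N.
- I moved it sideways by about 3 mm, the rubbing stopped, and the lower blade came out freely.
- I slid the shaft into the notch, lowered the disc until it touched (about 5 N change), opened the gripper and backed away.

**Last checks**
- **Position in the notch:** the disc centre is about 4.6 mm short of the inner end and 1.9 mm to the side, within the limits.
- **Height:** contact came about 0.6 mm above the expected level, so the disc should be flat on the fork. I did not measure its height by camera after release.
- **Upright:** the top view suggests a tilt of about 0.03 rad, which is close to the measuring error; the limit is 0.12.
- **Pot and bystanders:** the pot looks unmoved. Template matching of the wash bottle, sample cup and timer showed zero pixels of shift. An earlier plain pixel comparison gave differences of 8 to 11 grey levels, probably from lighting or noise, since the template match was nearly exact.

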